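Clamp a shoe last by its turnbuckle

TASK

Stand the shorter of the two wooden shoe lasts sole down on the wooden bed of the clamp, lengthwise between the two rubber pads (toe either way), setting it down gently. Then turn the spoked turnbuckle so that both jaws draw in, until the last is gripped from both ends: both sprung pads clearly pressed in, about half of their travel, but neither bottomed out. Leave the clamp closed like that, and leave the other things on the bench where they are.

Things in the scene. Friction and masses are not known exactly. Their poses are not given: they have to be found in the camera images.
- clamp: Shoe-last clamp fixed to the table: green base 240 x 320 x 20 mm, origin at the centre of its underside; x across (at yaw 0 away from the robot), y along, z up. Wooden bed at x = -75 mm; steel turnbuckle along y at x = +75 mm. Across both ends stand dark steel jaws, 80 mm tall (120 at the turnbuckle), that slide along y, always equally far from the middle; the turnbuckle draws both in.
- bed (a point): Centre of the wooden bed's top, 35 mm above the table; the bed is 90 mm (x) by 150 mm (y); axes as the clamp's. The last shall lie with its length along y, its origin over this point (the pads centre it along y as they close).
- hub (a point): Centre of the turnbuckle, on its axis (along the clamp's y), 95 mm above the table, fixed; axes as the clamp's. Body 118 mm long. In its middle plane (y = 0) a hub, radius 15 mm, with four spokes at 90 degrees, 9 mm thick, each with a 14 mm ball centred 65 mm from the axis. Push a spoke over the top with the finger tips, following its arc (a level push on one leaning over 40 degrees binds), then the next.
- turnbuckle (a joint): Turn in rad about the clamp's y; starts at 2.4 to 4.8, stop at 11.5. Grows, drawing the jaws in 2.546 mm each per rad, as the topmost spoke goes to the clamp's +x (away from the bed). At value t spoke k (0 to 3) stands t + k pi/2 from upright, leaning to +x. Stays where left (friction 0.13 N m). Pads touch the small last at about 7.1, are half pressed at 8.9, bottomed at 10.6.
- pad_left (a joint): How far the pad at the clamp's +y end is pressed back into its jaw, in m: 0 free, 0.009 bottomed. Rubber-faced plate 75 mm wide, 42 mm tall, 8 mm thick on two steel pins that leave a 10 mm gap to the jaw; spring 2.5 N per mm.
- pad_right (a joint): The same for the pad at the clamp's -y end.
- pad_left_face (a point): Centre of the left (+y) pad's face, 23 mm above the bed; axes as the clamp's. Unpressed, it stands 108 mm - 2.546 mm x (turnbuckle value) from the middle of the bed.
- pad_right_face (a point): Centre of the right (-y) pad's face, 23 mm above the bed; axes as the clamp's.
- small_last: The shorter wooden shoe last, 180 mm long, 64 mm wide, 100 mm tall, 0.2 to 0.42 kg. Origin mid-length on the sole, x to the toe (ends at x = +90 and -90 mm), z up. At the heel half a narrow upright ridge with flat parallel sides 34 mm apart (in y), x = -65 to -5 mm, z = 55 to 100 mm: grip it there from above, at x = -35 mm. Starts standing on the table left or right of the clamp.
- long_last: The longer wooden shoe last, 235 mm long, 80 mm wide, 112 mm tall; too long for the clamp. Leave alone. Origin as for the small one.
- hammer: Hammer lying on the bench, beyond the clamp. Leave alone.
- tack_jar: Small glass jar with a steel lid, 64 mm across, 85 mm tall, beyond the clamp. Leave alone.
- polish_tin: Flat tin, 72 mm across, 28 mm tall. Leave alone.
- brush: Brush lying on the bench, beyond the clamp. Leave alone.
- heel_block: Black rubber heel, 62 x 56 x 24 mm. Leave alone.
- awl: Small hand tool like a screwdriver, 150 mm long, lying on the robot's side of the clamp. Leave alone.
Mind the look-alikes: they are no part of the job. Leave any red look-alike of the small_last alone.

How it is judged:
On the way:
1. the small last stands on the bed between the pads, let go, the pads not yet pressed (angle between small_last's own z axis and vertical below 0.1 rad and angle between the x axis of small_last and the y axis of clamp, either way round below 0.2 rad and z of small_last in the frame of bed between -0.004 and 0.005 m and x of small_last in the frame of bed between -0.018 and 0.018 m and y of small_last in the frame of bed between -0.022 and 0.022 m and contact force between the fingers and small_last below 0.3 N and value of joint each of pad_left, pad_right below 0.0015 m), for 0.2 s.
At the end, for the whole second after the job is handed in: The small last stands sole down on the bed (within 0.1 rad of upright, within 0.2 rad of the clamp's length, within 18 mm of the bed's centre line and 6 mm of its middle lengthwise), each of the two pads is pressed in by 2 to 8 mm, and everything is at rest (angle between small_last's own z axis and vertical below 0.1 rad and angle between the x axis of small_last and the y axis of clamp, either way round below 0.2 rad and z of small_last in the frame of bed between -0.004 and 0.005 m and x of small_last in the frame of bed between -0.018 and 0.018 m and y of small_last in the frame of bed between -0.006 and 0.006 m and value of joint pad_left between 0.002 and 0.008 m and value of joint pad_right between 0.002 and 0.008 m and velocity of joint turnbuckle between -0.05 and 0.05 rad/s and linear speed of small_last below 0.01 m/s); the robot touches nothing.
It fails at once if the last is dropped or thrown onto the clamp (faster than 0.6 m/s above the bed) (linear speed of small_last above 0.6 m/s and horizontal distance between small_last and bed below 0.05 m).
It fails at once if another thing on the bench is moved by more than 30 mm (distance of any of long_last, hammer, tack_jar, polish_tin, brush, heel_block, awl from where it was at the start of the episode above 0.03 m).
It also fails if it takes over 72 s, if anything falls off the work surface, if the arm or the gripper's body presses on something with over 40 N, if the wrist force passes 120 N, or if a joint passes its speed limit or range.

ROBOT

A 7-joint arm with a two-finger parallel gripper is mounted at the origin on the work surface. World frame = base frame: x ahead of the robot, y to its left, z up, the work surface at z = 0. Lengths are in m, angles in rad, forces in N, time in s.
With the tool pointing down it reaches from about 0.425 to 1.025 m from the base axis. Payload 3.6 kg.
Tool frame: the origin (TCP) lies where the fingers leave the gripper's body, on its centre line; the fingertips stand 73 mm ahead of it and the grasp point (between the pads) lies 54 mm ahead of it; z points along the fingers, y is the direction in which the jaws open and shut (so a half turn about z gives the same grasp; the last joint's range is limited). The gripper opens to 85 mm and grips with 20 to 120 N. Pads are 22 mm wide; open, the fingers measure 114 mm over their backs; the gripper's body (76 mm by 85 mm) begins 54 mm behind the grasp point. The pads swing forward as they close: fully open they stand 13 mm farther back than shut.
Start: joints at [-1.438, 0.591, 0.048, 1.609, -0.033, 0.943, -0.034], TCP at [0.162, 0.707, 0.304] pointing down, gripper open.
Joint ranges: [-2.69, 2.69], [-0.47, 2.24], [-1.27, 1.36], [0.19, 2.51], [-1.53, 4.68], [0.08, 2.07], [-3.09, 3.09]. Speed limits (rad/s): [2.57, 2.57, 3.14, 3.14, 3.14, 3.14, 3.14].

INTERFACE

Orientations are given as a 3x3 rotation matrix whose columns are the frame's x, y, z axes.
In Python, from rig import arm, optics, job gives the robot as it stands. The module is installed in compiled form; this text tells all that it offers.
- The arm moves only by the tool jog_arm, never from a script. Its argument "targets" is a list of rows, each a list of 6 numbers: the shift along the tool's x, y, z in units of 50 mm (1.0 is 50 mm), then the turn, a rotation vector about the tool's x, y, z in units of 8 degrees (1.0 is 8 degrees). A call has 1 to 10 rows; each row is the pose to reach, as a shift and turn from the pose commanded when the call began, along the tool's axes at that moment; what a row does not reach only later rows make up. A row lasts 1/10 s, in which the tool goes at most 50 mm and 8.59 degrees, less where a joint would pass 70% of its speed; a pose out of reach is approached as far as the arm can. A call with a gripper value outside its range is refused whole. "gripper" is the closure, from 0 (fully open) to 1 (shut), set as the call begins (left out, the last holds). The fingers move at their own pace and stop on an object; the grip force is fixed at half the most. Time passes only in rows, so rows that repeat a pose let the fingers close. It gives the time, the measured TCP pose, the force and the opening at its end, in the units of the state.
- arm.get_obs(): the state, without advancing time (a new reading comes with each control period).
- optics.read_camera(name): name is "side" or "top" or "wrist"; returns a dict with "pixels" (400x640x3 uint8, red, green, blue), "z_map" (400x640 float32, m along the optical axis (not along the pixel's ray), 0 where there is no reading), "fx", "fy", "cx", "cy" (pixels), "rvec" (rotation vector, rad) and "tvec" (3), from world to camera coordinates, as OpenCV has them; the wrist camera has in their place "hand_eye" (4x4, takes a point from camera to tool coordinates, whose origin is the TCP and whose axes are the flange's). Camera axes: x right, y down, z forward; pixel columns grow to the right and rows downward; lengths in m; the calibration is good to about 2 mm. The wrist camera is an equidistant fisheye: a pixel r from the principal point sees the ray r / f radians off the axis. A picture is of the moment at which its call begins: read the wrist's pose just before it.
- job.hand_in(): hands the job in, once; it reports no verdict.
The state is a dict: "time": time; "qpos": joint angles; "qvel": joint speeds; "tau": joint torques, N m; "ee_pos": TCP position; "tool_rot": TCP orientation; "force": force on the tool from outside, world axes, zero at the start; "wrist_torque": the same for the moment, N m; "width": opening from 0.0 (shut) to 1.0 (fully open).
Only numpy, scipy, OpenCV 4.12 (cv2) and the standard library are available. Lean on these libraries where they do the work, as an engineer would, in place of code of your own. Each camera call takes 0.05 s, during which the arm holds its last target. There are 200 camera calls.

## Working session

There is one attempt and no reset: what is moved stays moved. The work goes in short steps, Python scripts to look and compute and a tool call to move; the robot and the scene stay as the last step left them, time stands still between calls to the robot, and variables do not carry over. Pictures are saved under pics/ and viewed, about 8 in all and at most 12, crops included, and the job is handed in when it is done.

Besides the shell and the picture viewer there is one more tool, called after "Request:" as name(argument=value, ...), one argument or row to a line, values as JSON. jog_arm: Moves the arm, as the interface text tells. Its arguments: {"type":"object","properties":{"targets":{"type":"array"},"gripper":{"type":"number"}},"required":["targets"]}

```bash
mkdir -p pics
cat > h.py <<'E'
import numpy as np, cv2
from rig import arm, optics, job
def cam(n):
    return optics.read_camera(n)
def world(c,u=None,v=None):
    "world points of whole z map"
    z=c["z_map"]; vv,uu=np.mgrid[:z.shape[0],:z.shape[1]]
    P=np.stack([(uu-c["cx"])/c["fx"]*z,(vv-c["cy"])/c["fy"]*z,z],-1)
    R=cv2.Rodrigues(np.array(c["rvec"],float))[0]; t=np.array(c["tvec"],float).ravel()
    return (P-t)@R
def save(n,im): cv2.imwrite("pics/"+n+".png",im[...,::-1])
E
python3 - <<'E'
from h import *
for n in ("top","side"):
    c=cam(n); save(n+"1",c["pixels"]); np.savez(n+"1.npz",**c)
    print(n,c["fx"],c["cx"],c["cy"],c["rvec"],c["tvec"])
o=arm.get_obs(); print(o)
E
```

```text
top 427.41944769796027 310.5817868253821 201.71566658623343 [ 2.15750234 -2.06985544  0.21818353] [0.004336   0.57591385 1.18587999]
side 461.185505249432 321.3246635851725 200.3065893193277 [ 2.26758257 -0.74173024  0.31906009] [-0.43831368  0.31893924  1.39695694]
{'time': 0.1, 'qpos': array([-1.43849951,  0.59203273,  0.04832451,  1.60970289, -0.0333025 ,
        0.94268396, -0.03368413]), 'qvel': array([-4.73983453e-04, -3.12229594e-03, -2.45293452e-05, -1.44215468e-03,
       -4.54327662e-04, -5.07281417e-04,  3.75778379e-04]), 'tau': array([ 4.83866097e-03, -5.49994791e+01,  1.55325573e+00, -1.98826379e+01,
        9.74451425e-03,  3.87472377e-03, -1.63772422e-07]), 'ee_pos': array([0.16217487, 0.70601473, 0.30284844]), 'tool_rot': array([[-9.74633432e-01,  2.23806979e-01, -3.31498030e-04],
       [ 2.23807191e-01,  9.74631399e-01, -1.99436512e-03],
       [-1.23264444e-04, -2.01796657e-03, -9.99997956e-01]]), 'force': array([ 0.42224729, -0.64688946, -0.1129848 ]), 'wrist_torque': array([-0.0058876 ,  0.00321146, -0.02041922]), 'width': 1.0048430491053117}
```

View pics/top1.png

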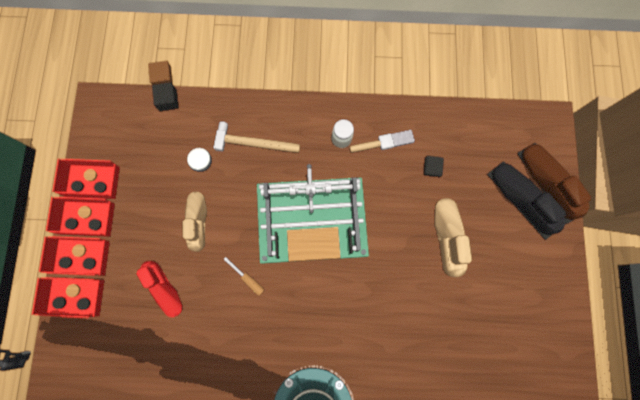

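View pics/side1.png

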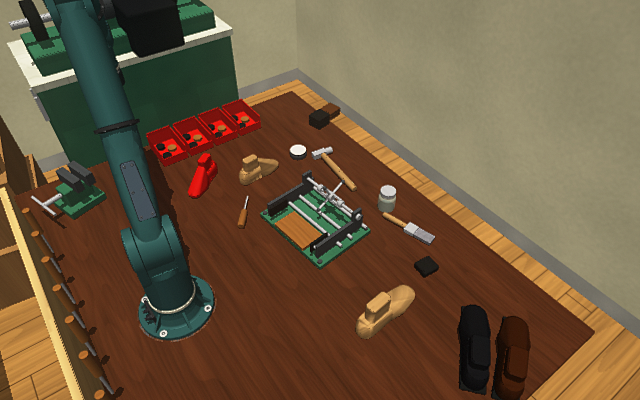

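Top view: the clamp is at about (313,220), with the bed on the robot side. The small last is at (195,222), left of the clamp. The long last (452,237) is on the right, and the red look-alike is at (160,288). The side view agrees.

```bash
cat >> h.py <<'E'
def rect(p):
    (c,s,a)=cv2.minAreaRect((p[:,:2]*1000).astype(np.float32)); return np.round(c,1),np.round(s,1),round(a,1)
E
python3 - <<'E'
from h import *
for n in ("top","side"):
    c=dict(np.load(n+"1.npz")); W=world(c); hsv=cv2.cvtColor(c["pixels"],cv2.COLOR_RGB2HSV)
    H,S,V=[hsv[...,i].astype(int) for i in range(3)]
    ok=c["z_map"]>0
    reg=np.zeros(H.shape,bool)
    if n=="top": reg[185:260,175:215]=1
    else: reg[145:190,235:282]=1
    m=reg&ok&(W[...,2]>0.012)&(W[...,2]<.13)&(V>90)
    p=W[m]; print(n,"last",m.sum(),rect(p),p[:,2].max())
    for lo in (.04,.06,.085): q=p[p[:,2]>lo]; print(lo,len(q),rect(q), q.mean(0))
    g=ok&(H>60)&(H<90)&(S>80)&(W[...,2]<.03)&(W[...,2]>.01)&(abs(W[...,1])<.4)&(W[...,0]>.35)
    print("green",g.sum(),rect(W[g]),np.median(W[g][:,2]))
    b=ok&(H>8)&(H<25)&(S>100)&(V>110)&(W[...,2]>.027)&(W[...,2]<.043)&(abs(W[...,1])<.15)&(W[...,0]>.35)
    print("bed",b.sum(),rect(W[b]),np.median(W[b][:,2]))
    s=ok&(W[...,2]>.13)&(abs(W[...,1])<.2)&(W[...,0]>.45)&(W[...,2]<.2); print("spoke",s.sum(),W[s][np.argsort(W[s][:,2])[::-6]] if s.sum() else 0)
E
```

```text
top last 1114 (array([511.6, 365.3]), array([177.2,  58.3]), 8.9) 0.1062745445713243
0.04 790 (array([499.8, 364.8]), array([149.3,  47.6]), 8.1) [0.49201106 0.3605129  0.07068397]
0.06 428 (array([496.4, 363.7]), array([98.3, 39.6]), 9.6) [0.48860226 0.36197498 0.08807303]
0.085 261 (array([477.4, 363. ]), array([60. , 32.9]), 6.1) [0.47635339 0.36217717 0.09942712]
green 2824 (array([522.3,  22.8]), array([219.6, 314.6]), 5.9) 0.020951350220892607
bed 1536 (array([456.1,  15.9]), array([ 88.3, 148. ]), 5.9) 0.03579055935731429
spoke 34 [[0.57495639 0.03029203 0.16174   ]
 [0.57271271 0.03019079 0.15951787]
 [0.57352316 0.02752058 0.15640324]
 [0.57413919 0.02214371 0.15466498]
 [0.66051995 0.04206078 0.13449456]
 [0.66461358 0.03665993 0.13124995]]
side last 656 (array([512.3, 357.7]), array([182.2,  51.5]), 5.9) 0.10756841315850184
0.04 395 (array([494.6, 359. ]), array([139.3,  42.7]), 4.3) [0.48233317 0.35317562 0.06753037]
0.06 212 (array([489.5, 360.2]), array([88.1, 39.9]), 6.1) [0.47889072 0.35493819 0.08310939]
0.085 102 (array([475.4, 360.3]), array([60.2, 36.7]), 4.7) [0.
[... 10983 characters left out ...]
+00  2.80057299e-02  1.34509934e-01]
 [ 1.75320339e+00 -1.35385141e-01  1.34336990e-01]
 [ 1.74926238e+00 -5.51287425e-02  1.33970151e-01]
 [ 1.73705416e+00  7.59056409e-02  1.33618275e-01]
 [ 1.74541155e+00  6.04499524e-02  1.33160087e-01]
 [ 1.74476445e+00 -1.17448491e-01  1.33015027e-01]
 [ 1.74485068e+00 -8.83345375e-02  1.32699692e-01]
 [ 1.75343351e+00  1.09210725e-01  1.32405609e-01]
 [ 1.74935802e+00 -1.00217383e-01  1.32223257e-01]
 [ 1.74548152e+00 -4.85230946e-02  1.31968493e-01]
 [ 1.75419655e+00 -1.40640556e-01  1.31770955e-01]
 [ 1.74152978e+00 -1.39593737e-01  1.31055637e-01]
 [ 1.74939959e+00  9.46149635e-02  1.30540097e-01]
 [ 1.74720777e+00 -1.97308118e-01  1.30316520e-01]]
```

Clamp yaw is about +5.9° and the bed centre about (0.456, 0.015). The small last's ridge is about (0.476, 0.361), yaw about 7° with the toe to +x. I'll move above the ridge.

Request:
jog_arm(
  targets=[
    [-0.8, -0.55, 0.1, 0, 0, -0.3],
    [-1.6, -1.1, 0.3, 0, 0, -0.6],
    [-2.4, -1.7, 0.5, 0, 0, -0.9],
    [-3.2, -2.2, 0.6, 0, 0, -1.2],
    [-4.0, -2.8, 0.8, 0, 0, -1.5],
    [-4.8, -3.3, 0.9, 0, 0, -1.8],
    [-5.6, -3.9, 1.1, 0, 0, -2.1],
    [-6.4, -4.4, 1.2, 0, 0, -2.4],
    [-7.1, -4.9, 1.3, 0, 0, -2.5],
    [-7.66, -5.32, 1.4, 0, 0, -2.5],
  ],
  gripper=0,
)

```text
time: 1.1
ee_pos: [0.478, 0.3587, 0.2334]
tool_rot: [[-0.993, -0.121, 0.0], [-0.121, 0.993, -0.001], [-0.0, -0.001, -1.0]]
force: [0.1, -0.8, -0.4]
width: 0.999
```

Request:
jog_arm(
  targets=[
    [0, 0, 0, 0, 0, 0],
    [0, 0, 0, 0, 0, 0],
    [0, 0, 0, 0, 0, 0],
  ],
)

```text
time: 1.4
ee_pos: [0.475, 0.3629, 0.2338]
tool_rot: [[-0.992, -0.125, -0.001], [-0.125, 0.992, 0.001], [0.001, 0.001, -1.0]]
force: [-0.7, 0.4, 0.4]
width: 0.999
```

```bash
cat >> h.py <<'E'
def wrist():
    o=arm.get_obs(); c=cam("wrist"); z=c["z_map"]; vv,uu=np.mgrid[:z.shape[0],:z.shape[1]]
    a=(uu-c["cx"])/c["fx"]; b=(vv-c["cy"])/c["fy"]; th=np.hypot(a,b)+1e-9
    t=np.tan(np.minimum(th,1.5)); P=np.stack([a/th*t*z,b/th*t*z,z],-1)
    T=np.array(c["hand_eye"]); P=P@T[:3,:3].T+T[:3,3]
    return o,c,P@o["tool_rot"].T+o["ee_pos"]
E
python3 - <<'E'
from h import *
o,c,W=wrist(); save("w1",c["pixels"]); np.savez("w1.npz",W=W,px=c["pixels"],z=c["z_map"])
print(o["ee_pos"],o["tool_rot"].round(3),o["qpos"].round(2),np.array(c["hand_eye"]).round(3),c["fx"],c["cx"],c["cy"])
m=(c["z_map"]>0)&(np.hypot(W[...,0]-.48,W[...,1]-.361)<.07)
for lo,hi in((.088,.108),(.095,.103)):
    q=W[m&(W[...,2]>lo)&(W[...,2]<hi)]; print(len(q), rect(q) if len(q)>9 else 0)
m=(c["z_map"]>0)&(np.hypot(W[...,0]-.511,W[...,1]-.363)<.11)&(W[...,2]>.015)&(W[...,2]<.11)
print(m.sum(),rect(W[m]) if m.sum()>9 else 0)
E
```

```text
[0.4750275  0.36287172 0.23382561] [[-0.992 -0.125 -0.001]
 [-0.125  0.992  0.001]
 [ 0.001  0.001 -1.   ]] [-0.69  0.52 -0.05  1.96  0.04  0.67  0.93] [[ 0.    -0.952 -0.306  0.079]
 [ 1.    -0.     0.001 -0.001]
 [-0.001 -0.306  0.952 -0.07 ]
 [ 0.     0.     0.     1.   ]] 309.70691628693146 323.8926453828433 200.6479397131237
3476 (array([476.5, 364.9]), array([59.5, 34.7]), 6.0)
3373 (array([476.5, 364.8]), array([59.4, 34.5]), 5.9)
8164 (array([511.6, 367. ]), array([179. ,  61.1]), 11.1)
```

View pics/w1.png

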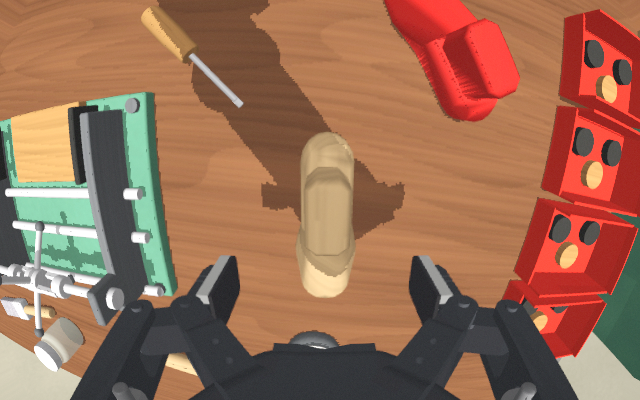

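Wrist view: the ridge is centred at (326,212), between the fingers, with its yaw about 6°. Descend and grip.

Request:
jog_arm(
  targets=[
    [-0.03, 0.02, 0.4, 0, 0, 0.15],
    [-0.03, 0.02, 0.8, 0, 0, 0.15],
    [-0.03, 0.02, 1.2, 0, 0, 0.15],
    [-0.03, 0.02, 1.5, 0, 0, 0.15],
    [-0.03, 0.02, 1.75, 0, 0, 0.15],
    [-0.03, 0.02, 1.88, 0, 0, 0.15],
    [-0.03, 0.02, 1.88, 0, 0, 0.15],
    [-0.03, 0.02, 1.88, 0, 0, 0.15],
  ],
)

```text
time: 2.25
ee_pos: [0.4777, 0.3631, 0.1403]
tool_rot: [[-0.995, -0.102, 0.001], [-0.102, 0.995, 0.001], [-0.001, 0.0, -1.0]]
force: [-0.3, -0.2, 0.5]
width: 1.0
```

Request:
jog_arm(
  targets=[
    [0, 0, 0, 0, 0, 0],
    [0, 0, 0, 0, 0, 0],
    [0, 0, 0, 0, 0, 0],
    [0, 0, 0, 0, 0, 0],
    [0, 0, 0, 0, 0, 0],
    [0, 0, 0, 0, 0, 0],
    [0, 0, 0, 0, 0, 0],
    [0, 0, 0, 0, 0, 0],
  ],
  gripper=1,
)

```text
time: 3.05
ee_pos: [0.4777, 0.3634, 0.1405]
tool_rot: [[-0.995, -0.102, 0.001], [-0.102, 0.995, 0.001], [-0.001, 0.001, -1.0]]
force: [0.2, 0.6, 6.3]
width: 0.389
```

Request:
jog_arm(
  targets=[
    [0, 0, -0.2, 0, 0, 0],
    [0, 0, -0.6, 0, 0, 0],
    [0, 0, -1.0, 0, 0, 0],
    [0, 0, -1.5, 0, 0, 0],
    [0, 0, -2.0, 0, 0, 0],
    [0, 0, -2.5, 0, 0, 0],
    [0, 0, -2.8, 0, 0, 0],
    [0, 0, -3.0, 0, 0, 0],
    [0, 0, -3.0, 0, 0, 0],
  ],
)

```text
time: 3.95
ee_pos: [0.4776, 0.3625, 0.2908]
tool_rot: [[-0.995, -0.102, 0.001], [-0.102, 0.995, 0.001], [-0.001, 0.0, -1.0]]
force: [0.6, -0.1, -1.4]
width: 0.387
```

Run:
```python
from h import *
o,c,W=wrist(); save("w2",c["pixels"])
print(o["force"].round(1),o["width"])
L=(W-o["ee_pos"])@o["tool_rot"]   # tool coords
hsv=cv2.cvtColor(c["pixels"],cv2.COLOR_RGB2HSV); m=(c["z_map"]>0)&(hsv[...,1]>60)&(abs(L[...,1])<.045)&(abs(L[...,0])<.14)&(L[...,2]>.03)&(L[...,2]<.155)
p=L[m]; print(m.sum(),p.min(0).round(4),p.max(0).round(4), rect(p))
q=p[p[:,2]<.055]; print("ridge",len(q),q.min(0).round(4),q.max(0).round(4),rect(q)); 
A=np.c_[q[:,:2],np.ones(len(q))]; print("plane",np.linalg.lstsq(A,q[:,2],rcond=None)[0].round(3))
# pads from saved top: points above bed sides
t=dict(np.load("top1.npz")); Wt=world(t); a=.103; R=np.array([[np.cos(a),np.sin(a)],[-np.sin(a),np.cos(a)]])
B=(Wt[...,:2]-[.456,.015])@R.T; z=Wt[...,2]; ok=(t["z_map"]>0)&(abs(B[...,0])<.03)&(abs(B[...,1])<.17)
for lo,hi in((.028,.042),(.068,.09)):
    s=B[ok&(z>lo)&(z<hi)]; h=np.histogram(s[:,1]*1000,bins=np.arange(-170,171,10)); print(lo,dict(zip(h[1][:-1].astype(int),h[0])))
    for sg in(1,-1):
        k=s[s[:,1]*sg>.085]; 
        if len(k): print(sg,np.percentile(k[:,1],[1,99]).round(4))
```

```text
[ 0.6 -0.1 -1.4] 0.3866812201928529
15076 [-0.1083 -0.0355  0.0301] [0.0562 0.0347 0.1353] (array([-25.3,   3. ]), array([ 69.7, 162.7]), 84.0)
ridge 8665 [-0.0288 -0.0355  0.0301] [0.0314 0.0347 0.055 ] (array([ 2.4, -1.8]), array([55.4, 56.5]), 41.9)
plane [ 0.073 -0.012  0.041]
0.028 {np.int64(-170): np.int64(0), np.int64(-160): np.int64(0), np.int64(-150): np.int64(7), np.int64(-140): np.int64(0), np.int64(-130): np.int64(1), np.int64(-120): np.int64(9), np.int64(-110): np.int64(2), np.int64(-100): np.int64(0), np.int64(-90): np.int64(0), np.int64(-80): np.int64(29), np.int64(-70): np.int64(69), np.int64(-60): np.int64(68), np.int64(-50): np.int64(69), np.int64(-40): np.int64(70), np.int64(-30): np.int64(74), np.int64(-20): np.int64(66), np.int64(-10): np.int64(71), np.int64(0): np.int64(71), np.int64(10): np.int64(70), np.int64(20): np.int64(71), np.int64(30): np.int64(68), np.int64(40): np.int64(70), np.int64(50): np.int64(71), np.int64(60): np.int64(73), np.int64(70): np.int64(42), np.int64(80): np.int64(0), np.int64(90): np.int64(0), np.int64(100): np.int64(0), np.int64(110):
[... 493 characters left out ...]
.int64(-70): np.int64(0), np.int64(-60): np.int64(0), np.int64(-50): np.int64(0), np.int64(-40): np.int64(0), np.int64(-30): np.int64(0), np.int64(-20): np.int64(0), np.int64(-10): np.int64(0), np.int64(0): np.int64(0), np.int64(10): np.int64(0), np.int64(20): np.int64(0), np.int64(30): np.int64(0), np.int64(40): np.int64(0), np.int64(50): np.int64(0), np.int64(60): np.int64(0), np.int64(70): np.int64(0), np.int64(80): np.int64(0), np.int64(90): np.int64(0), np.int64(100): np.int64(65), np.int64(110): np.int64(7), np.int64(120): np.int64(78), np.int64(130): np.int64(17), np.int64(140): np.int64(0), np.int64(150): np.int64(0), np.int64(160): np.int64(0)}
1 [0.1021 0.1318]
-1 [-0.1298 -0.1   ]
```

View pics/w2.png

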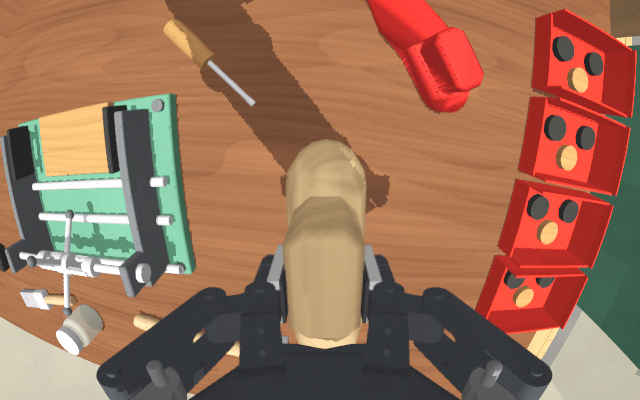

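The wrist view shows the last held squarely, heel at top of image (325,175); its origin lies 34 mm from the grip towards the toe. Carry it over the bed with a 90° turn (toe towards -y).

Request:
jog_arm(
  targets=[
    [0.05, -0.3, -0.2, 0, 0, 0.6],
    [0.15, -0.8, -0.4, 0, 0, 1.6],
    [0.25, -1.4, -0.6, 0, 0, 2.6],
    [0.4, -2.1, -0.6, 0, 0, 3.6],
    [0.5, -2.8, -0.6, 0, 0, 4.6],
    [0.65, -3.5, -0.6, 0, 0, 5.6],
    [0.8, -4.2, -0.6, 0, 0, 6.6],
    [0.9, -4.9, -0.6, 0, 0, 7.6],
    [1.05, -5.6, -0.6, 0, 0, 8.6],
    [1.14, -6.19, -0.6, 0, 0, 9.6],
  ],
)

```text
time: 5.0
ee_pos: [0.4506, 0.0469, 0.3187]
tool_rot: [[-0.32, 0.947, -0.003], [0.947, 0.32, -0.001], [-0.0, -0.004, -1.0]]
force: [0.6, 0.4, -2.7]
width: 0.385
```

Request:
jog_arm(
  targets=[
    [0, 0, 0, 0, 0, 0.8],
    [0, 0, 0, 0, 0, 1.4],
    [0, 0, 0, 0, 0, 1.65],
    [0, 0, 0, 0, 0, 1.65],
    [0, 0, 0, 0, 0, 1.65],
    [0, 0, 0, 0, 0, 1.65],
  ],
)

```text
time: 5.6
ee_pos: [0.452, 0.0491, 0.3195]
tool_rot: [[-0.103, 0.995, -0.001], [0.995, 0.103, -0.0], [-0.0, -0.001, -1.0]]
force: [1.0, -1.0, -2.1]
width: 0.384
```

```bash
cat > over.py <<'E'
from h import *
import sys
o,c,W=wrist(); save(sys.argv[1],c["pixels"])
print(o["ee_pos"].round(4),o["tool_rot"].round(3).tolist(),o["qpos"].round(2),o["force"].round(1))
L=(W-o["ee_pos"])@o["tool_rot"]; z=c["z_map"]>0
hsv=cv2.cvtColor(c["pixels"],cv2.COLOR_RGB2HSV)
q=L[z&(hsv[...,1]>60)&(abs(L[...,1])<.012)&(abs(L[...,0])<.05)&(L[...,2]<.055)&(L[...,2]>.03)]
print("ridge",len(q),q.min(0).round(4),q.max(0).round(4),np.polyfit(q[:,0],q[:,2],1).round(3))
q=L[z&(hsv[...,1]>60)&(abs(L[...,1])<.04)&(L[...,0]>.03)&(L[...,0]<.08)&(L[...,2]<.14)&(L[...,2]>.07)]
print("heel",len(q),q[:,0].max(),q[q[:,0]>.045][:,2].min())
for n in("top","side"):
    c=cam(n); save(sys.argv[1]+n,c["pixels"]); W=world(c); zz=W[...,2]; o=arm.get_obs()
    L=(W-o["ee_pos"])@o["tool_rot"]; hsv=cv2.cvtColor(c["pixels"],cv2.COLOR_RGB2HSV)
    q=L[(c["z_map"]>0)&(hsv[...,1]>60)&(hsv[...,0]>8)&(hsv[...,0]<25)&(abs(L[...,1])<.045)&(abs(L[...,0])<.15)&(L[...,2]>.045)&(L[...,2]<.135)]
    if len(q)>20: print(n,len(q),rect(q),q.min(0).round(4),q.max(0).round(4))
E
python3 over.py w3
```

```text
[0.452  0.0491 0.3195] [[-0.103, 0.995, -0.001], [0.995, 0.103, -0.0], [-0.0, -0.001, -1.0]] [-0.55  0.24  0.41  2.19 -0.14  0.73  0.06] [ 1.  -1.  -2.1]
ridge 6652 [-0.0302 -0.012   0.0387] [0.0304 0.012  0.055 ] [0.073 0.041]
heel 3684 0.05527300850667614 0.08583548740622679
top 547 (array([-87.6,  -1.5]), array([54.7, 72.2]), 89.0) [-0.1236 -0.0293  0.0727] [-0.0519  0.0261  0.1331]
side 896 (array([-43.5,  -1.2]), array([ 61.7, 169.6]), 87.6) [-0.1282 -0.0339  0.045 ] [0.0411 0.0282 0.1349]
```

Run:
```python
from h import *
w=np.load("w1.npz"); W=w["W"]; 
m=(w["z"]>0)&(np.hypot(W[...,0]-.4765,W[...,1]-.365)<.024)&(W[...,2]>.08)
q=W[m]; print("before",np.polyfit(q[:,0],q[:,2],1),q[:,2].min(),q[:,2].max())
o,c,W=wrist(); L=(W-o["ee_pos"])@o["tool_rot"]
q=L[(c["z_map"]>0)&(abs(L[...,1])<.008)&(abs(L[...,0])<.024)&(L[...,2]<.06)&(L[...,2]>.02)]
print("now",np.polyfit(q[:,0],q[:,2],1),q[:,2].min(),q[:,2].max())
hsv=cv2.cvtColor(c["pixels"],cv2.COLOR_RGB2HSV)
for nm,lo,hi in(("bed",.028,.042),):
    m=(c["z_map"]>0)&(W[...,2]>lo)&(W[...,2]<hi)&(hsv[...,1]>90)&(hsv[...,0]>8)&(hsv[...,0]<25)&(abs(W[...,0]-.456)<.1)&(abs(W[...,1])<.15)
    print(nm,m.sum(),rect(W[m]))
a=.103; R=np.array([[np.cos(a),np.sin(a)],[-np.sin(a),np.cos(a)]]); B=(W[...,:2]-[.456,.0155])@R.T
m=(c["z_map"]>0)&(W[...,2]>.06)&(W[...,2]<.09)&(abs(B[...,0])<.035)&(abs(B[...,1])<.16)&(abs(B[...,1])>.09)
for s in(1,-1):
    k=B[m&(B[...,1]*s>0)]
    if len(k)>9: print(s,len(k),np.percentile(k[:,1],[2,98]))
c=cam("side"); cv2.imwrite("pics/s3.png",cv2.resize(c["pixels"][150:310,200:420,::-1],None,fx=3,fy=3,interpolation=cv2.INTER_CUBIC))
```

```text
before [-4.48428502  2.29536722] 0.0945070538431104 0.26278711523379755
now [-0.0009842  0.0404592] 0.038447158704327695 0.04283156429004497
bed 974 (array([450.4,  68.9]), array([90.2, 44. ]), 5.9)
1 1545 [0.10213577 0.13129639]
```

View pics/w3.png

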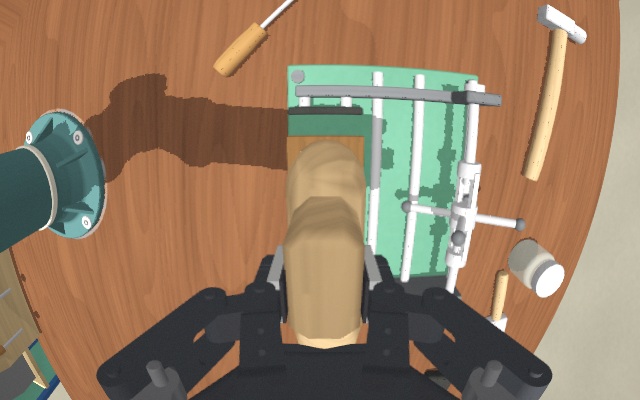

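The wrist view shows the last (325,240) aligned over the bed and level (slope about 0). The left pad is at +102 mm, as planned. Lower gently.

Request:
jog_arm(
  targets=[
    [0.02, 0, 0.3, 0, 0, 0],
    [0.02, 0, 0.7, 0, 0, 0],
    [0.02, 0, 1.1, 0, 0, 0],
    [0.02, 0, 1.5, 0, 0, 0],
    [0.02, 0, 1.8, 0, 0, 0],
    [0.02, 0, 2.1, 0, 0, 0],
    [0.02, 0, 2.35, 0, 0, 0],
    [0.02, 0, 2.55, 0, 0, 0],
    [0.02, 0, 2.7, 0, 0, 0],
    [0.02, 0, 2.76, 0, 0, 0],
  ],
)

```text
time: 6.85
ee_pos: [0.4523, 0.0501, 0.1814]
tool_rot: [[-0.102, 0.995, -0.0], [0.995, 0.102, -0.0], [-0.0, -0.001, -1.0]]
force: [-0.5, -1.2, -2.8]
width: 0.386
```

Request:
jog_arm(
  targets=[
    [0, 0, 0.02, 0, 0, 0],
    [0, 0, 0.04, 0, 0, 0],
    [0, 0, 0.06, 0, 0, 0],
    [0, 0, 0.08, 0, 0, 0],
    [0, 0, 0.1, 0, 0, 0],
    [0, 0, 0.1, 0, 0, 0],
  ],
)

```text
time: 7.45
ee_pos: [0.4522, 0.0501, 0.1769]
tool_rot: [[-0.102, 0.995, 0.0], [0.995, 0.102, 0.0], [0.0, 0.0, -1.0]]
force: [-0.3, -0.7, -2.6]
width: 0.388
```

Request:
jog_arm(
  targets=[
    [0, 0, 0.01, 0, 0, 0],
    [0, 0, 0.02, 0, 0, 0],
    [0, 0, 0.03, 0, 0, 0],
    [0, 0, 0.03, 0, 0, 0],
    [0, 0, 0.03, 0, 0, 0],
  ],
)

```text
time: 7.95
ee_pos: [0.4523, 0.0501, 0.1755]
tool_rot: [[-0.102, 0.995, 0.0], [0.995, 0.102, 0.0], [0.0, 0.0, -1.0]]
force: [-0.4, 0.5, -1.0]
width: 0.385
```

Request:
jog_arm(
  targets=[
    [0, 0, 0.01, 0, 0, 0],
    [0, 0, 0.015, 0, 0, 0],
    [0, 0, 0.015, 0, 0, 0],
  ],
)

```text
time: 8.25
ee_pos: [0.4524, 0.0501, 0.1753]
tool_rot: [[-0.102, 0.995, 0.0], [0.995, 0.102, 0.001], [0.001, 0.0, -1.0]]
force: [-0.8, 0.2, 7.0]
width: 0.388
```

Contact. Release and raise.

Request:
jog_arm(
  targets=[
    [0, 0, 0, 0, 0, 0],
    [0, 0, 0, 0, 0, 0],
    [0, 0, 0, 0, 0, 0],
    [0, 0, 0, 0, 0, 0],
    [0, 0, 0, 0, 0, 0],
    [0, 0, 0, 0, 0, 0],
  ],
  gripper=0,
)

```text
time: 8.85
ee_pos: [0.4522, 0.0501, 0.1746]
tool_rot: [[-0.102, 0.995, -0.0], [0.995, 0.102, -0.0], [-0.0, -0.0, -1.0]]
force: [0.2, -0.6, 0.8]
width: 1.002
```

Request:
jog_arm(
  targets=[
    [0, 0, -0.3, 0, 0, 0],
    [0, 0, -0.8, 0, 0, 0],
    [0, 0, -1.3, 0, 0, 0],
    [0, 0, -1.8, 0, 0, 0],
    [0, 0, -2.3, 0, 0, 0],
    [0, 0, -2.8, 0, 0, 0],
    [0, 0, -3.2, 0, 0, 0],
    [0, 0, -3.2, 0, 0, 0],
  ],
)

```text
time: 9.65
ee_pos: [0.4536, 0.0501, 0.337]
tool_rot: [[-0.102, 0.995, 0.006], [0.995, 0.102, 0.002], [0.001, 0.006, -1.0]]
force: [0.6, -0.9, 0.3]
width: 0.999
```

```bash
cat > chk.py <<'E'
from h import *
import sys
a=.103; R=np.array([[np.cos(a),np.sin(a)],[-np.sin(a),np.cos(a)]])
def clampf(W,z): return np.dstack([(W[...,:2]-[.5306,.0232])@R.T,W[...,2]])
def rep(nm,W,c):
    B=clampf(W,0); ok=c["z_map"]>0; hsv=cv2.cvtColor(c["pixels"],cv2.COLOR_RGB2HSV)
    l=ok&(abs(B[...,0]+.075)<.05)&(abs(B[...,1])<.1)&(B[...,2]>.042)&(B[...,2]<.15)&(hsv[...,1]>60)&(hsv[...,0]>8)&(hsv[...,0]<25)
    if l.sum()>50:
        p=B[l]; print(nm,"last",rect(p)); q=p[p[:,2]>.12]; print("  ridge",len(q),rect(q) if len(q)>9 else 0, np.polyfit(q[:,1],q[:,2],1).round(3) if len(q)>9 else 0)
    j=ok&(abs(B[...,0]+.075)<.035)&(B[...,2]>.065)&(B[...,2]<.085)
    for s in(1,-1):
        k=B[j&(B[...,1]*s>.07)&(B[...,1]*s<.16)&(hsv[...,1]<90)]
        if len(k)>9: print("  jaw",s,np.percentile(k[:,1],[2,98]).round(4))
    s=ok&(abs(B[...,1])<.011)&(abs(B[...,0]-.075)<.085)&(np.hypot(B[...,0]-.075,B[...,2]-.095)>.03)&(np.hypot(B[...,0]-.075,B[...,2]-.095)<.078)&(B[...,2]>.05)
    k=B[s]; an=np.degrees(np.arctan2(k[:,0]-.075,k[:,2]-.095)); h=np.histogram(an,np.arange(-180,181,10))
    print("  spoke deg from upright",[(int(x),int(n)) for n,x in zip(*h) if n>3])
    m4=np.exp(4j*np.radians(an)).sum(); print("  mod90:",round(np.degrees(np.angle(m4))/4,1),"n",len(k))
if __name__=="__main__":
    o,c,W=wrist(); print(o["ee_pos"].round(4),o["time"],o["width"],o["force"].round(1)); save(sys.argv[1]+"w",c["pixels"]); rep("wrist",W,c)
    for n in("top","side"):
        c=cam(n); save(sys.argv[1]+n,c["pixels"]); rep(n,world(c),c)
E
python3 chk.py k1
```

```text
[0.4536 0.0501 0.337 ] 9.65 0.9985723986719148 [ 0.6 -0.9  0.3]
wrist last (array([-71. ,   0.9]), array([177.4,  60.7]), 85.8)
  ridge 2165 (array([-72.9,  35.4]), array([34. , 59.4]), 0.5) [-0.029  0.135]
  jaw 1 [0.1028 0.1316]
  jaw -1 [-0.1279 -0.0996]
  spoke deg from upright [(-130, 6), (-120, 270), (-40, 67), (-30, 169), (50, 273), (60, 44), (150, 6)]
  mod90: -28.3 n 837
top last (array([-78.8, -55.6]), array([64.8, 66.8]), 85.1)
  ridge 0 0 0
  jaw 1 [0.1208 0.1312]
  jaw -1 [-0.1301 -0.1008]
  spoke deg from upright [(50, 41), (60, 7)]
  mod90: -33.2 n 51
side last (array([-82.1,   6.6]), array([ 55.6, 189.8]), 3.6)
  ridge 148 (array([-77. ,  28.9]), array([59.2, 35.1]), 78.9) [0.032 0.131]
  jaw 1 [0.0993 0.1307]
  jaw -1 [-0.1334 -0.1028]
  spoke deg from upright [(-130, 5), (-120, 29), (-40, 9), (-30, 15), (50, 19), (60, 13)]
  mod90: -28.6 n 93
```

The last stands centred: ridge at y=+35 mm, x offset about 2 mm, level. The top spoke leans -28.5°, so t≈2.64. Close the fingers and go behind and above the spoke, then measure the closed fingers.

Request:
jog_arm(
  targets=[
    [-0.1, 0.3, 0, 0, 0, 0],
    [-0.2, 0.6, 0, 0, 0, 0],
    [-0.4, 1.0, 0, 0, 0, 0],
    [-0.6, 1.5, 0, 0, 0, 0],
    [-0.69, 1.8, 0.2, 0, 0, 0],
    [-0.69, 1.8, 0.5, 0, 0, 0],
    [-0.69, 1.8, 0.8, 0, 0, 0],
    [-0.69, 1.8, 1.0, 0, 0, 0],
    [-0.69, 1.8, 1.0, 0, 0, 0],
    [-0.69, 1.8, 1.0, 0, 0, 0],
  ],
  gripper=1,
)

```text
time: 10.8
ee_pos: [0.5459, 0.0247, 0.2844]
tool_rot: [[-0.102, 0.995, -0.0], [0.995, 0.102, -0.0], [-0.0, -0.0, -1.0]]
force: [0.3, -0.1, -0.6]
width: 0.0
```

Run:
```python
from chk import *
o,c,W=wrist(); save("f1",c["pixels"]); L=(W-o["ee_pos"])@o["tool_rot"]; z=c["z_map"]>0
print(o["ee_pos"],o["width"],o["tool_rot"].round(3).tolist()); t=clampf(o["ee_pos"][None,None],0)[0,0]; print("tcp rel hub",t-[.075,0,.095])
for lo in(.04,.05,.055,.06,.065,.07):
    q=L[z&(abs(L[...,1])<.05)&(abs(L[...,0])<.03)&(L[...,2]>lo)&(L[...,2]<lo+.005)]
    print(lo,len(q),q.min(0).round(4) if len(q) else 0,q.max(0).round(4) if len(q) else 0)
rep("w",W,c)
```

```text
[0.54587111 0.0246577  0.28444995] 0.00021357904526898342 [[-0.102, 0.995, -0.0], [0.995, 0.102, -0.0], [-0.0, -0.0, -1.0]]
tcp rel hub [-5.96599410e-02 -1.20165819e-04  1.89449946e-01]
0.04 336 [ 0.0053 -0.014   0.04  ] [0.0111 0.0134 0.045 ]
0.05 305 [ 0.0053 -0.0139  0.05  ] [0.0112 0.0137 0.055 ]
0.055 282 [ 0.0055 -0.0139  0.055 ] [0.011  0.0136 0.06  ]
0.06 258 [ 0.0051 -0.014   0.06  ] [0.0109 0.0129 0.065 ]
0.065 111 [ 0.0056 -0.0114  0.065 ] [0.0111 0.0121 0.0699]
0.07 0 0 0
w last (array([-70. ,  -7.5]), array([191.6,  62. ]), 84.5)
  ridge 3094 (array([-73.,  35.]), array([35.1, 59.6]), 0.6) [-0.014  0.134]
  jaw 1 [0.1016 0.1316]
  jaw -1 [-0.1252 -0.0996]
  spoke deg from upright [(-120, 401), (-110, 4), (-40, 60), (-30, 420), (50, 481), (60, 82), (140, 10)]
  mod90: -28.0 n 1466
```

View pics/f1.png

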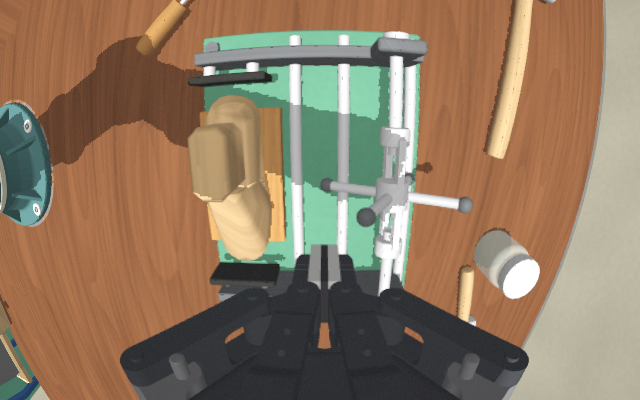

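The wrist view shows the closed fingers at (325,265) and the top spoke ball at (367,216). The linkage knuckles sit about ±70 mm sideways at (150,355) and (500,355), so I'll check how low they reach.

Run:
```python
from h import *
o,c,W=wrist(); L=(W-o["ee_pos"])@o["tool_rot"]; z=c["z_map"]>0
for y0 in range(15,100,10):
    q=L[z&(abs(L[...,1])*1000>y0)&(abs(L[...,1])*1000<y0+10)&(abs(L[...,0])<.05)&(L[...,2]<.075)]
    print(y0,len(q),np.percentile(q[:,2],99).round(4) if len(q) else 0, np.percentile(q[:,0],[1,99]).round(3) if len(q) else 0)
```

```text
15 4856 0.03 [-0.005  0.02 ]
25 5887 0.0257 [-0.009  0.013]
35 7225 0.0174 [-0.009  0.012]
45 4812 0.0047 [0.003 0.013]
55 1163 -0.0058 [-0.003  0.013]
65 0 0 0
75 0 0 0
85 0 0 0
95 0 0 0
```

Knuckles are well clear (at least 68 mm above the tips). First descend behind the spoke, then push the first half along the arc.

Request:
jog_arm(
  targets=[
    [0, 0, 0.4, 0, 0, 0],
    [0, 0, 0.8, 0, 0, 0],
    [0, 0, 1.2, 0, 0, 0],
    [0, 0, 1.4, 0, 0, 0],
    [0, 0, 1.42, 0, 0, 0],
    [0, 0, 1.42, 0, 0, 0],
  ],
)

```text
time: 11.5
ee_pos: [0.5458, 0.0249, 0.2143]
tool_rot: [[-0.102, 0.995, 0.001], [0.995, 0.102, 0.0], [-0.0, 0.001, -1.0]]
force: [0.1, -0.3, 0.7]
width: 0.002
```

Request:
jog_arm(
  targets=[
    [0, 0.1, 0, 0, 0, 0],
    [0, 0.16, 0, 0, 0, 0],
    [0, 0.3, -0.06, 0, 0, 0],
    [0, 0.44, -0.11, 0, 0, 0],
    [0, 0.6, -0.15, 0, 0, 0],
    [0, 0.77, -0.17, 0, 0, 0],
    [0, 0.95, -0.17, 0, 0, 0],
    [0, 1.11, -0.16, 0, 0, 0],
    [0, 1.11, -0.16, 0, 0, 0],
  ],
)

```text
time: 12.4
ee_pos: [0.6026, 0.0309, 0.222]
tool_rot: [[-0.103, 0.995, 0.003], [0.995, 0.103, -0.0], [-0.001, 0.003, -1.0]]
force: [-0.5, 0.7, -0.8]
width: -0.005
```

```bash
cat > st.py <<'E'
from chk import *
o=arm.get_obs(); t=clampf(o["ee_pos"][None,None],0)[0,0]-[.075,0,.095]
print("t",round(o["time"],2),"Q",((t+[.014,0,-.073])*1000).round(1),"F",o["force"].round(1))
o,c,W=wrist(); save("p%d"%int(o["time"]*10),c["pixels"]); rep("w",W,c)
E
python3 st.py
```

```text
t 12.4 Q [11.4  0.2 54. ] F [-0.5  0.7 -0.8]
w last (array([-75.9,  -0.4]), array([199.9,  70.5]), 89.2)
  ridge 3741 (array([-71.1,  35. ]), array([33.3, 59.5]), 0.9) [-0.022  0.133]
  jaw 1 [0.0997 0.129 ]
  jaw -1 [-0.1246 -0.0979]
  spoke deg from upright [(-80, 595), (-70, 355), (-20, 126), (-10, 459), (0, 446), (10, 905), (20, 13), (90, 151), (100, 525)]
  mod90: 11.2 n 3575
```

The spoke followed to about +19°. Continue over to about 62°.

Request:
jog_arm(
  targets=[
    [0, 0.14, 0.03, 0, 0, 0],
    [0, 0.27, 0.09, 0, 0, 0],
    [0, 0.4, 0.16, 0, 0, 0],
    [0, 0.51, 0.24, 0, 0, 0],
    [0, 0.58, 0.31, 0, 0, 0],
    [0, 0.64, 0.37, 0, 0, 0],
    [0, 0.68, 0.43, 0, 0, 0],
    [0, 0.72, 0.48, 0, 0, 0],
    [0, 0.72, 0.48, 0, 0, 0],
  ],
)

```text
time: 13.35
ee_pos: [0.6369, 0.0344, 0.1975]
tool_rot: [[-0.102, 0.995, 0.001], [0.995, 0.102, -0.0], [-0.0, 0.001, -1.0]]
force: [-0.4, 0.3, 0.2]
width: 0.001
```

Request:
jog_arm(
  targets=[
    [0, -0.1, -0.3, 0, 0, 0],
    [0, -0.3, -0.8, 0, 0, 0],
    [0, -0.6, -1.18, 0, 0, 0],
    [0, -1.1, -1.18, 0, 0, 0],
    [0, -1.6, -1.18, 0, 0, 0],
    [0, -1.82, -1.18, 0, 0, 0],
    [0, -1.82, -1.18, 0, 0, 0],
    [0, -1.82, -1.18, 0, 0, 0],
  ],
)

```text
time: 14.15
ee_pos: [0.5467, 0.0252, 0.2571]
tool_rot: [[-0.102, 0.995, 0.002], [0.995, 0.102, 0.0], [-0.0, 0.002, -1.0]]
force: [-0.0, 0.6, -0.7]
width: -0.001
```

```bash
python3 st.py
```

```text
t 14.15 Q [-44.8   0.3  89.1] F [-0.   0.6 -0.7]
w last (array([-76.,  -0.]), array([195.8,  70.1]), 89.7)
  ridge 3783 (array([-72.7,  35. ]), array([35.4, 60.1]), 2.2) [-0.022  0.134]
  jaw 1 [0.0978 0.1272]
  jaw -1 [-0.1156 -0.0958]
  spoke deg from upright [(-130, 171), (-120, 294), (-40, 370), (-30, 286), (40, 35), (50, 681), (140, 39)]
  mod90: -33.1 n 1878
```

Turned about 85° (t≈4.1), with the jaws drawn in as expected. Second push, a bit further over.

Request:
jog_arm(
  targets=[
    [0, -0.1, 0.4, 0, 0, 0],
    [0, -0.1, 0.85, 0, 0, 0],
    [0, -0.1, 0.9, 0, 0, 0],
    [0, 0.05, 0.9, 0, 0, 0],
    [0, 0.15, 0.87, 0, 0, 0],
    [0, 0.28, 0.81, 0, 0, 0],
    [0, 0.42, 0.76, 0, 0, 0],
    [0, 0.59, 0.72, 0, 0, 0],
    [0, 0.76, 0.7, 0, 0, 0],
    [0, 0.92, 0.7, 0, 0, 0],
  ],
)

```text
time: 15.2
ee_pos: [0.5933, 0.0297, 0.2236]
tool_rot: [[-0.102, 0.995, 0.003], [0.995, 0.102, 0.0], [0.0, 0.003, -1.0]]
force: [-2.2, -0.4, 4.7]
width: -0.005
```

Request:
jog_arm(
  targets=[
    [0, 0.17, 0.02, 0, 0, 0],
    [0, 0.31, 0.05, 0, 0, 0],
    [0, 0.44, 0.1, 0, 0, 0],
    [0, 0.57, 0.17, 0, 0, 0],
    [0, 0.68, 0.25, 0, 0, 0],
    [0, 0.77, 0.35, 0, 0, 0],
    [0, 0.84, 0.43, 0, 0, 0],
    [0, 0.91, 0.53, 0, 0, 0],
    [0, 0.94, 0.59, 0, 0, 0],
    [0, 0.94, 0.59, 0, 0, 0],
  ],
)

```text
time: 16.2
ee_pos: [0.6386, 0.0346, 0.1916]
tool_rot: [[-0.102, 0.995, 0.0], [0.995, 0.102, -0.0], [-0.0, -0.0, -1.0]]
force: [0.9, -0.4, 0.7]
width: 0.003
```

Request:
jog_arm(
  targets=[
    [0, -0.1, -0.3, 0, 0, 0],
    [0, -0.3, -0.8, 0, 0, 0],
    [0, -0.6, -1.29, 0, 0, 0],
    [0, -1.1, -1.29, 0, 0, 0],
    [0, -1.6, -1.29, 0, 0, 0],
    [0, -1.96, -1.29, 0, 0, 0],
    [0, -1.96, -1.29, 0, 0, 0],
    [0, -1.96, -1.29, 0, 0, 0],
  ],
)

```text
time: 17.0
ee_pos: [0.5407, 0.0245, 0.2573]
tool_rot: [[-0.102, 0.995, 0.001], [0.995, 0.102, 0.0], [0.0, 0.001, -1.0]]
force: [0.5, 0.9, -0.4]
width: 0.001
```

```bash
python3 st.py
```

```text
t 17.0 Q [-50.8   0.3  89.3] F [ 0.5  0.9 -0.4]
w last (array([-76.5,  -0. ]), array([200. ,  71.2]), 90.0)
  ridge 3877 (array([-73.2,  35.4]), array([59.1, 35.1]), 89.9) [-0.026  0.134]
  jaw 1 [0.0935 0.1235]
  jaw -1 [-0.1113 -0.0915]
  spoke deg from upright [(-120, 449), (-110, 59), (-40, 19), (-30, 543), (-20, 25), (50, 312), (60, 322)]
  mod90: -25.7 n 1729
```

t≈5.83. Third push.

Request:
jog_arm(
  targets=[
    [0, 0, 0.4, 0, 0, 0],
    [0, 0, 0.85, 0, 0, 0],
    [0, 0.1, 0.9, 0, 0, 0],
    [0, 0.2, 0.88, 0, 0, 0],
    [0, 0.3, 0.85, 0, 0, 0],
    [0, 0.4, 0.81, 0, 0, 0],
    [0, 0.54, 0.76, 0, 0, 0],
    [0, 0.71, 0.72, 0, 0, 0],
    [0, 0.88, 0.7, 0, 0, 0],
    [0, 1.04, 0.7, 0, 0, 0],
  ],
)

```text
time: 18.05
ee_pos: [0.5938, 0.0299, 0.2226]
tool_rot: [[-0.102, 0.995, 0.002], [0.995, 0.102, 0.0], [0.0, 0.002, -1.0]]
force: [-2.6, -0.3, 3.1]
width: -0.002
```

Request:
jog_arm(
  targets=[
    [0, 0.17, 0.02, 0, 0, 0],
    [0, 0.31, 0.05, 0, 0, 0],
    [0, 0.44, 0.1, 0, 0, 0],
    [0, 0.57, 0.17, 0, 0, 0],
    [0, 0.68, 0.25, 0, 0, 0],
    [0, 0.77, 0.35, 0, 0, 0],
    [0, 0.84, 0.43, 0, 0, 0],
    [0, 0.91, 0.53, 0, 0, 0],
    [0, 0.94, 0.59, 0, 0, 0],
    [0, 0.94, 0.59, 0, 0, 0],
  ],
)

```text
time: 19.05
ee_pos: [0.6396, 0.0347, 0.1917]
tool_rot: [[-0.102, 0.995, 0.0], [0.995, 0.102, -0.0], [-0.0, 0.0, -1.0]]
force: [-0.1, 0.1, 1.1]
width: -0.005
```

Request:
jog_arm(
  targets=[
    [0, -0.1, -0.3, 0, 0, 0],
    [0, -0.3, -0.8, 0, 0, 0],
    [0, -0.6, -1.29, 0, 0, 0],
    [0, -1.1, -1.29, 0, 0, 0],
    [0, -1.6, -1.29, 0, 0, 0],
    [0, -1.96, -1.29, 0, 0, 0],
    [0, -1.96, -1.29, 0, 0, 0],
    [0, -1.96, -1.29, 0, 0, 0],
  ],
)

```text
time: 19.85
ee_pos: [0.5416, 0.0246, 0.2573]
tool_rot: [[-0.102, 0.995, 0.001], [0.995, 0.102, 0.0], [0.0, 0.001, -1.0]]
force: [0.3, 0.4, 0.5]
width: 0.003
```

```bash
python3 st.py
```

```text
t 19.85 Q [-49.9   0.3  89.3] F [0.3 0.4 0.5]
w last (array([-76.4,  -0.1]), array([ 70.9, 195.8]), 0.1)
  ridge 3880 (array([-73.5,  35.6]), array([59.7, 35.7]), 89.9) [-0.026  0.134]
  jaw 1 [0.0902 0.1194]
  jaw -1 [-0.1095 -0.0887]
  spoke deg from upright [(-120, 407), (-110, 103), (-40, 9), (-30, 540), (-20, 49), (50, 218), (60, 410)]
  mod90: -25.2 n 1736
```

t≈7.42, pads just touching. Fourth push, slightly shorter (about 85°).

Request:
jog_arm(
  targets=[
    [0, 0, 0.4, 0, 0, 0],
    [0, 0, 0.85, 0, 0, 0],
    [0, 0.1, 0.9, 0, 0, 0],
    [0, 0.2, 0.88, 0, 0, 0],
    [0, 0.3, 0.85, 0, 0, 0],
    [0, 0.4, 0.81, 0, 0, 0],
    [0, 0.54, 0.76, 0, 0, 0],
    [0, 0.71, 0.72, 0, 0, 0],
    [0, 0.88, 0.7, 0, 0, 0],
    [0, 1.02, 0.7, 0, 0, 0],
  ],
)

```text
time: 20.9
ee_pos: [0.5939, 0.0298, 0.2227]
tool_rot: [[-0.102, 0.995, 0.002], [0.995, 0.102, 0.0], [0.0, 0.002, -1.0]]
force: [-2.0, -0.8, 3.8]
width: 0.003
```

Request:
jog_arm(
  targets=[
    [0, 0.17, 0.02, 0, 0, 0],
    [0, 0.31, 0.05, 0, 0, 0],
    [0, 0.44, 0.1, 0, 0, 0],
    [0, 0.57, 0.17, 0, 0, 0],
    [0, 0.68, 0.25, 0, 0, 0],
    [0, 0.77, 0.35, 0, 0, 0],
    [0, 0.84, 0.43, 0, 0, 0],
    [0, 0.9, 0.5, 0, 0, 0],
    [0, 0.9, 0.5, 0, 0, 0],
    [0, 0.9, 0.5, 0, 0, 0],
  ],
)

```text
time: 21.9
ee_pos: [0.6375, 0.0345, 0.1963]
tool_rot: [[-0.102, 0.995, 0.0], [0.995, 0.102, -0.0], [-0.0, 0.0, -1.0]]
force: [-0.3, -0.4, -0.1]
width: 0.001
```

Request:
jog_arm(
  targets=[
    [0, -0.1, -0.3, 0, 0, 0],
    [0, -0.3, -0.8, 0, 0, 0],
    [0, -0.6, -1.4, 0, 0, 0],
    [0, -1.1, -1.8, 0, 0, 0],
    [0, -1.6, -2.0, 0, 0, 0],
    [0, -1.96, -2.0, 0, 0, 0],
    [0, -1.96, -2.0, 0, 0, 0],
    [0, -1.96, -2.0, 0, 0, 0],
  ],
)

```text
time: 22.7
ee_pos: [0.5398, 0.0245, 0.2973]
tool_rot: [[-0.102, 0.995, 0.001], [0.995, 0.102, 0.001], [0.0, 0.001, -1.0]]
force: [0.6, 0.6, -0.0]
width: -0.0
```

```bash
python3 st.py
python3 - <<'E'
from chk import *
for n in("top","side"):
    c=cam(n); rep(n,world(c),c)
    if n=="side": cv2.imwrite("pics/fin.png",cv2.resize(c["pixels"][165:275,250:380,::-1],None,fx=5,fy=5,interpolation=cv2.INTER_CUBIC))
E
```

```text
t 22.7 Q [-51.7   0.4 129.3] F [ 0.6  0.6 -0. ]
w last (array([-76.4,   0.7]), array([194.6,  70.7]), 89.8)
  ridge 2871 (array([-73.3,  35.5]), array([60.1, 35.3]), 90.0) [-0.015  0.134]
  jaw 1 [0.0902 0.115 ]
  jaw -1 [-0.1133 -0.0885]
  spoke deg from upright [(-130, 41), (-120, 330), (-40, 152), (-30, 287), (50, 506), (140, 19)]
  mod90: -30.9 n 1340
top last (array([-75.5, -61.4]), array([57.1, 56.2]), 87.9)
  ridge 0 0 0
  jaw -1 [-0.1141 -0.0896]
  spoke deg from upright []
  mod90: 0.0 n 0
side last (array([-78.6,  -0.6]), array([ 70.2, 198.5]), 1.2)
  ridge 147 (array([-75.7,  31.9]), array([63.6, 37. ]), 86.1) [0.043 0.13 ]
  jaw 1 [0.089  0.1146]
  jaw -1 [-0.1177 -0.0933]
  spoke deg from upright [(-130, 16), (-120, 17), (-40, 14), (-30, 6), (50, 21), (60, 9)]
  mod90: -31.6 n 88
```

View pics/fin.png

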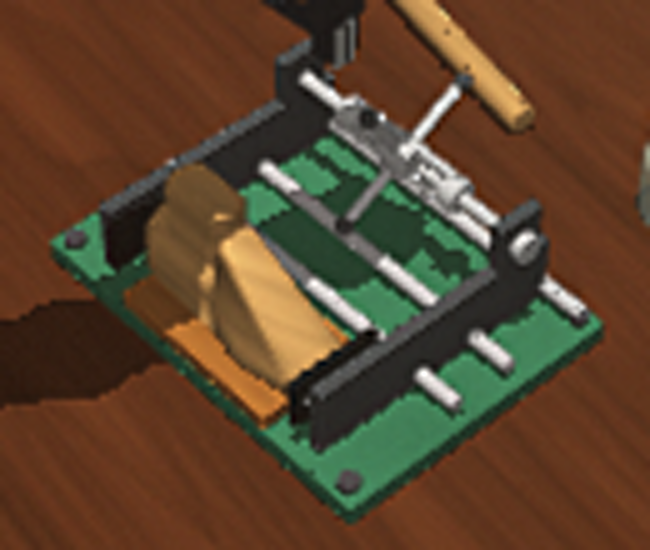

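The side crop shows the last upright between both pads at about (235,290). The face-to-jaw depth shrank from 29.4 to about 24.8 mm on both sides, so each pad is pressed about 4.6 mm. The arm is clear.

Request:
jog_arm(
  targets=[
    [0, 0, -0.3, 0, 0, 0],
    [0, 0, -0.6, 0, 0, 0],
    [0, 0, -0.6, 0, 0, 0],
    [0, 0, -0.6, 0, 0, 0],
    [0, 0, -0.6, 0, 0, 0],
  ],
)

```text
time: 23.35
ee_pos: [0.5396, 0.0245, 0.3258]
tool_rot: [[-0.102, 0.995, -0.001], [0.995, 0.102, -0.0], [-0.0, -0.001, -1.0]]
force: [0.7, 0.7, -1.1]
width: 0.0
```

```bash
python3 -c "
from h import *
print(arm.get_obs()['force'].round(1)); print(job.hand_in())"
```

```text
[ 0.7  0.7 -1.1]
the job is handed in; nothing more can be done
None
```

I gripped the small last by its ridge and set it gently on the bed with the toe towards the clamp's -y end. Four spoke pushes over the top then turned the turnbuckle from about 2.65 to about 8.9 rad. The job was handed in at about 23 s.

**Last checks (wrist camera):**
- **Last:** it stands upright, within about 1 mm of the middle lengthwise and about 2 mm of the bed's centre line.
- **Pads:** both are pressed in about 4.6 mm, roughly half their travel. This is worked out from jaw and pad positions, not read from a sensor.
- **Arm:** it was raised clear and touching nothing at hand-in.

**Disagreements:** the side camera's ridge position differed by about 3 mm, within its coarser resolution. The top camera was partly blocked by the arm, so it could not confirm the ridge or the spokes. I did not measure the other bench items again at the end, but the arm never went near them.

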